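# Seat the keyed cover of the desk cable hub

### The job

The round metal cover of the cable hub on the desk has been left standing high, with its notch turned away from the hub's key pin. Push the cover round by its raised lug with a fingertip until the notch is over the pin, then press it down until it sits fully home on the hub. Do not lift the cover off, and leave the small things around the hub where they are.

Things in the scene. Friction and masses are not known exactly. Their poses are not given: they have to be found in the camera images.
- cable_hub: The cable hub: low round black housing fixed to the desk, 156 mm across its foot, 148 mm across its body, flat top 24 mm above the desk. Origin: centre of its underside, on the desk, z up. The key pin lies along its -x. A fixed upright spindle (18 mm diameter, hidden under the cover) centres the cover.
- hub_carrier (a joint): The stiff steel carrier (60 mm disc, under the cover) that holds the cover 9 mm above the hub's flat top. Value: how far it has slid down, m; 0 at the start, about 0.009 with the cover home. It slides when the cover is pushed down with more than about 4 N (up to 15 N where it rubs on the pin; 20 N seats it) and stays where it is left (no spring).
- hub_key (a point): Key pin: a steel bar with a round top, 10 mm wide, lying radially on the hub's flat top from 41 to 71 mm from the hub's axis. The point is on its top, 47 mm from the axis, 7.5 mm above the flat top (31.5 mm above the desk). Its outer end shows beyond the cover's rim from above.
- cover: Loose round aluminium disc, 110 mm diameter, 10 mm thick, about 0.16 kg, standing level and turning about the spindle (1.5 mm play, light friction, stops when the push stops). Origin: centre of its underside, z up; 33 mm above the desk at the start, 24 mm when home. Notch on its -x, lug opposite on its +x. Pressed out of line it stops on the pin, 4 to 5 mm too high and tilted.
- cover_notch (a point): The notch: a wedge-shaped gap through the cover's rim, open outward, from 37 mm from the axis (14 mm wide) to the rim (21 mm wide). It passes over the pin if turned to within about 4 degrees. The point is in the gap, 47 mm from the cover's axis, level with the disc's upper face; when home it lies above hub_key, within about 5 mm sideways.
- cover_lug (a point): The lug: an upright block with flat sides on the cover's upper face, 25 mm long radially (28 to 53 mm from the axis), 10 mm wide, 18 mm high above the disc's upper face. The point is its middle, 40.5 mm from the axis and 10 mm above the disc's upper face. Push its flat side to turn the cover, either way round.
- cover_boss (a point): Centre of the flat top of the cover's round middle boss (32 mm diameter, its top 10 mm above the disc's upper face, 20 mm above the underside; 53 mm above the desk at the start): the place to press down.
- highlighter: Bystander: loose yellow highlighter, 116 mm long, 22 x 17 mm, lying beside the hub. Leave alone.
- clip_tin: Bystander: loose small round tin, 57 mm across, 20 mm high, beside the hub. Leave alone.
- eraser: Bystander: loose eraser, 40 x 19 x 13 mm, behind the hub. Leave alone.
- mouse: Bystander: loose black computer mouse, 108 x 59 x 38 mm, to the right. Leave alone.
- usb_stick: Bystander: loose black memory stick, 56 x 18 x 8 mm, to the right. Leave alone.

How it is judged:
At the end, for the whole second after the job is handed in: The cover is home: its underside within 1.8 mm of the hub's flat top, level within 0.04 rad, centred within 4 mm, its notch over the key pin (within 7 mm between the two points seen from above), and at rest (z of cover in the frame of cable_hub below 0.0258 m and angle between cover's own z axis and vertical below 0.04 rad and horizontal distance between cover_notch and hub_key below 0.007 m and horizontal distance between cover and cable_hub below 0.004 m and linear speed of cover below 0.01 m/s); the robot touches nothing.
It fails at once if The cover is lifted more than 6 mm above where it stood on the hub (z of cover in the frame of cable_hub above 0.039 m).
It fails at once if A bystander is moved more than 25 mm (distance of any of highlighter, clip_tin, eraser, mouse, usb_stick from where it was at the start of the episode above 0.025 m).
It also fails if it takes over 51 s, if anything falls off the work surface, if the arm or the gripper's body presses on something with over 40 N, if the wrist force passes 120 N, or if a joint passes its speed limit or range.

### The arm

A 6-joint arm with a two-finger parallel gripper is mounted at the origin on a cart in front of the work surface, level with it; the furniture and walls round the work are solid. World frame = base frame: x ahead of the robot, y to its left, z up, the work surface at z = 0. Lengths are in m, angles in rad, forces in N, time in s.
With the tool pointing down it reaches from about 0.275 to 0.75 m from the base axis. Payload 10.2 kg.
Tool frame: the origin (TCP) lies on the centre line of the jaws, within the pads' length; the fingertips stand 8 mm ahead of it and the grasp point (between the pads) lies 11 mm behind it (manip.tip_extent is the distance from the TCP to the fingertips, in m); z points along the fingers, x is the direction in which the jaws open and shut, and the axes are right-handed (so a half turn about z gives the same grasp; the last joint's range is limited). The gripper opens to 88 mm and grips with 3 to 60 N. Pads are 18 mm wide; open, the fingers measure 123 mm over their backs; the gripper's body (75 mm by 187 mm) begins 45 mm behind the grasp point.
Start: joints at [-1.415, 0.313, 1.498, -0, 1.331, -0.223], TCP at [0.194, -0.488, 0.247] pointing down, gripper open.
Joint ranges: [-2.94, 2.94], [-0.97, 2.17], [0.19, 2.56], [-1.23, 4.37], [0.02, 3.11], [-2.88, 2.88]. Speed limits (rad/s): [2.39, 2.39, 3.01, 3.14, 3.14, 3.14].

### API

Orientations are given as a unit quaternion [w, x, y, z].
In Python, from rig import manip gives the robot as it stands.
- The arm moves only by the tool apply_moves, never from a script. Its argument "increments" is a list of rows, each a list of 3 entries, a list of its own where there are three numbers: the shift along the tool's x, y, z in cm, then the turn about the tool's z in degrees, then the closure, from -1 (fully open) to 1 (shut). In form: [[[tx, ty, tz], turn, grip], ...]. A call has 1 to 5 rows; each row shifts and turns the pose as measured when the row begins, along the tool's axes as they then stand; what a row does not reach is not made up. A row lasts 1/12 s, in which the tool goes at most 41.7 mm and 7.16 degrees, less where a joint would pass 70% of its speed; a pose out of reach is approached as far as the arm can. A call is refused whole if a number of a shift passes 4.17 or a number of a turn 7.16, either way. A call with a gripper value outside its range is refused whole. The fingers move at their own pace and stop on an object; "grip_force" is the grip in N (left out, the last holds). Time passes only in rows, so rows that do not move let the fingers close. It gives the time, the measured TCP pose, the force and the opening at its end, in the units of the state.
- manip.state(): the state, without advancing time (a new reading comes with each control period).
- manip.snapshot(name): name is "scene" or "top" or "wrist"; returns a dict with "pixels" (420x560x3 uint8, red, green, blue), "fx", "fy", "cx", "cy" (pixels), "world_from_camera" (4x4, takes a point from camera to world coordinates); the wrist camera has in their place "tool_from_camera" (4x4, takes a point from camera to tool coordinates, whose origin is the TCP and whose axes are the tool frame's). Camera axes: x right, y down, z forward; pixel columns grow to the right and rows downward; lengths in m; the calibration is good to about 2 mm. A picture is of the moment at which its call begins: read the wrist's pose just before it. There is no depth.
- manip.close_job(): hands the job in, once; it reports no verdict.
The state is a dict: "time": time; "joint_pos": joint angles; "qvel": joint speeds; "tau": joint torques, N m; "position": TCP position; "eef_rot": TCP orientation; "ft_force": force on the tool from outside, world axes, zero at the start; "torque": the same for the moment, N m; "opening": opening from 0.0 (shut) to 1.0 (fully open).
Only numpy, scipy, OpenCV 4.12 (cv2) and the standard library are available. Lean on these libraries where they do the work, as an engineer would, in place of code of your own. Each camera call takes 0.05 s, during which the arm holds its last target.

## Working session

There is one attempt and no reset: what is moved stays moved. The work goes in short steps, Python scripts to look and compute and a tool call to move; the robot and the scene stay as the last step left them, time stands still between calls to the robot, and variables do not carry over. Pictures are saved under pics/ and viewed, and the job is handed in when it is done.

Besides the shell and the picture viewer there is one more tool, called after "Request:" in YAML: its name, and indented under it one key for each argument. apply_moves: Moves the arm, as the interface text tells. Its arguments: {"type":"object","properties":{"increments":{"type":"array"},"grip_force":{"type":"number"}},"required":["increments"]}

```bash
mkdir -p pics; ls; cat > h.py <<'E'
from rig import manip
import numpy as np, cv2
def snap(n,f):
    s=manip.state(); d=manip.snapshot(n); cv2.imwrite('pics/'+f,d['pixels'][:,:,::-1].copy()); return s,d
def ray(d,u,v,z,T=None):
    T=np.array(d['world_from_camera']) if T is None else T
    r=T[:3,:3]@np.array([(u-d['cx'])/d['fx'],(v-d['cy'])/d['fy'],1]); o=T[:3,3]
    return o+r*(z-o[2])/r[2]
def proj(d,p):
    T=np.linalg.inv(np.array(d['world_from_camera'])); q=T[:3,:3]@p+T[:3,3]
    return np.array([d['fx']*q[0]/q[2]+d['cx'],d['fy']*q[1]/q[2]+d['cy']])
E
python3 - <<'E'
from h import *
for n in ['scene','top']:
    s,d=snap(n,n+'0.png'); print(n,d['fx'],d['cx'],d['cy'],np.round(d['world_from_camera'],3).tolist())
print(s)
E
```

```text
pics
scene 537.3524696489449 283.58891014071895 207.01727478708247 [[-0.806, -0.443, 0.392, -0.109], [-0.592, 0.583, -0.556, 0.878], [0.018, -0.68, -0.733, 1.242], [0.0, 0.0, 0.0, 1.0]]
top 540.7694196309604 287.16600663325846 213.57437131659194 [[-0.021, -0.998, 0.059, 0.433], [-1.0, 0.02, -0.011, -0.028], [0.009, -0.059, -0.998, 1.415], [0.0, 0.0, 0.0, 1.0]]
{'time': 0.05, 'joint_pos': array([-1.41539908e+00,  3.13429524e-01,  1.49842059e+00,  1.42075199e-06,
        1.33099082e+00, -2.23380424e-01]), 'qvel': array([ 0.00037583, -0.00259021, -0.00159377, -0.00108694, -0.00044059,
       -0.00145229]), 'tau': array([ 3.23663960e-03, -4.03258860e+01, -2.52967983e+01,  6.97172480e-02,
        3.42748908e-02, -8.75900696e-05]), 'position': array([ 0.19409918, -0.48755396,  0.24617775]), 'eef_rot': array([-4.56549047e-04,  8.27582084e-01, -5.61344372e-01, -4.25576360e-04]), 'ft_force': array([-0.1835449 , -0.04097465,  0.96775784]), 'torque': array([-0.01871864, -0.02013662,  0.02113742]), 'opening': 1.0005395032288706}
```

View pics/scene0.png

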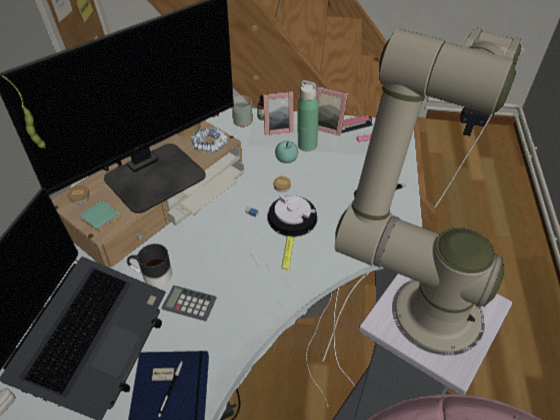

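View pics/top0.png

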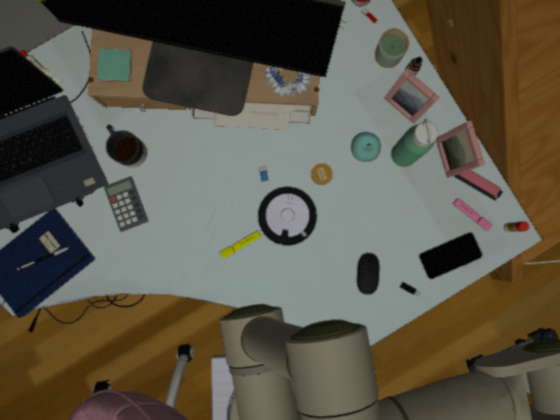

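```bash
python3 - <<'E'
import cv2
a=cv2.imread('pics/top0.png')[165:265,235:340]; b=cv2.imread('pics/scene0.png')[185:245,255:330]
cv2.imwrite('pics/c1.png',cv2.resize(a,None,fx=5.5,fy=5.5,interpolation=cv2.INTER_CUBIC))
cv2.imwrite('pics/c2.png',cv2.resize(b,None,fx=8,fy=8,interpolation=cv2.INTER_CUBIC))
E
```

```text
(no output)
```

View pics/c1.png

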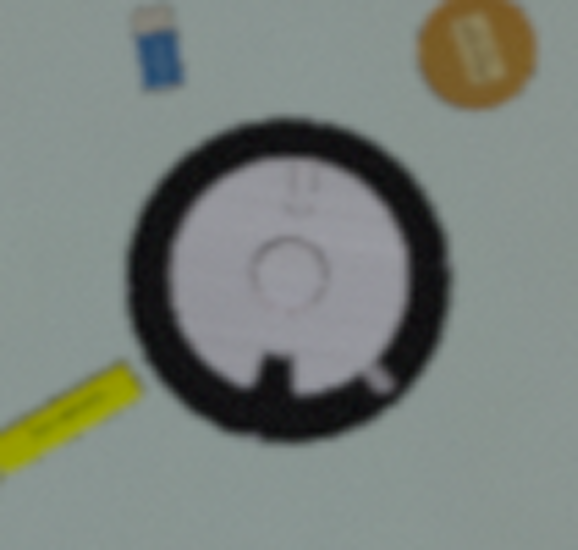

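View pics/c2.png

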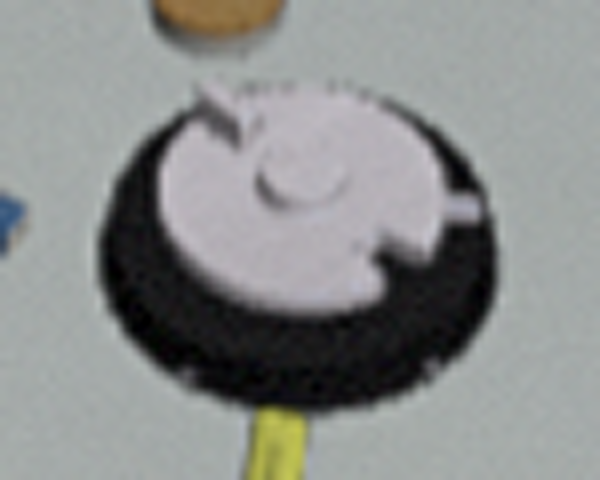

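The top crop shows the hub centred near (288,215). The lug is at the far side, about (290,199), the notch at the near side, about (285,233), and the pin at the near right, about (304,234). The highlighter is at the left and the tin and eraser are behind the hub. Next I'll measure angles.

```bash
python3 - <<'E'
from h import *
s,d=snap('top','top1.png')
im=d['pixels']; g=im.max(2).astype(int)
dark=((g<75)*255).astype(np.uint8); m=np.zeros_like(dark); m[170:260,245:335]=255; dark&=m
c=max(cv2.findContours(dark,cv2.RETR_EXTERNAL,cv2.CHAIN_APPROX_NONE)[0],key=cv2.contourArea)
h=cv2.convexHull(c); e=cv2.fitEllipse(h); print('hub ell',e)
hub=ray(d,*e[0],0.012); print('hub c z12',hub, 'dia',ray(d,e[0][0]+e[1][0]/2,e[0][1],.02)-ray(d,e[0][0]-e[1][0]/2,e[0][1],.02))
fill=cv2.drawContours(np.zeros_like(dark),[h],-1,255,-1); fill=cv2.erode(fill,np.ones((5,5)))
br=((g>=85)*255).astype(np.uint8)&fill
n,l,st,ce=cv2.connectedComponentsWithStats(br); print(st[1:],ce[1:])
cs=[c for c in cv2.findContours(br,cv2.RETR_EXTERNAL,cv2.CHAIN_APPROX_NONE)[0] if cv2.contourArea(c)>300]
hc=cv2.convexHull(cs[0]); e2=cv2.fitEllipse(hc); cov=ray(d,*e2[0],0.043);print('cover ell',e2,cov)
def px(x,y): return (235+(x+.5)/5.5-.5,165+(y+.5)/5.5-.5)
for nm,p,z in [('boss',(290,274),.053),('lug',(302,190),.061),('notch',(275,374),.043),('pin',(380,378),.0315)]:
    w=ray(d,*px(*p),z); v=w-cov; print(nm,w,'r',np.hypot(*v[:2]),'ang',np.degrees(np.arctan2(v[1],v[0])))
d2=manip.snapshot('scene')
for nm,p,z in [('boss',(312,178),.053),('lugtop',(228,105),.061),('pinend',(480,208),.0315),('eraser',0,0)][:3]:
    w=ray(d2,255+(p[0]+.5)/8-.5,185+(p[1]+.5)/8-.5,z); v=w-cov; print(nm,w,'r',np.hypot(*v[:2]),'ang',np.degrees(np.arctan2(v[1],v[0])))
E
```

```text
hub ell ((286.92694091796875, 215.58494567871094), (58.09286117553711, 58.261661529541016), 82.06472778320312)
hub c z12 [ 0.51089745 -0.04213363  0.012     ] dia [-0.00303158 -0.15006256  0.        ]
[[ 266  194   43   43 1462]] [[287.33515732 214.56771546]]
cover ell ((287.89593505859375, 215.56715393066406), (42.82452392578125, 46.843318939208984), 132.6929168701172) [ 0.50917934 -0.04428082  0.043     ]
boss [ 0.51158142 -0.0427646   0.053     ] r 0.002840583248128054 ang 32.26053985591259
lug [ 0.54943589 -0.04895457  0.061     ] r 0.04052694665772711 ang -6.622341830037673
notch [ 0.46611709 -0.03500046  0.043     ] r 0.04405090842869184 ang 167.8381770854972
pin [ 0.46353144 -0.08384775  0.0315    ] r 0.060409206715040006 ang -139.0817324110765
boss [ 0.50402497 -0.04341106  0.053     ] r 0.005227237468903349 ang 170.42201400328744
lugtop [ 0.54749467 -0.04873674  0.061     ] r 0.03857356753607835 ang -6.633479090191476
pinend [ 0.45480426 -0.08622703  0.0315    ] r 0.06867411670807631 ang -142.35255896238107
```

Measured: centre ≈ (0.511,-0.0425), lug at -9.5°, pin at -139°, so the cover must turn about +50° (counterclockwise from above). I'll move over with closed fingers.

Request:
apply_moves:
  increments:
    - [[-1.74,-3.39,0],0,1]
    - [[-1.74,-3.39,0],0,1]
    - [[-1.74,-3.39,0],0,1]
    - [[-1.74,-3.39,0],0,1]
    - [[-1.74,-3.39,0],0,1]
  grip_force: 30

```text
time: 0.62
position: [0.3196, -0.3432, 0.2446]
eef_rot: [-0.0, 0.825, -0.566, -0.001]
ft_force: [0.7, -0.5, 0.9]
opening: 0.649
```

Request:
apply_moves:
  increments:
    - [[-1.74,-3.39,0],0,1]
    - [[-1.74,-3.39,0],0,1]
    - [[-1.74,-3.39,0],0,1]
    - [[-1.74,-3.39,0],0,1]
    - [[-1.74,-3.39,0],0,1]

```text
time: 1.03
position: [0.4509, -0.1925, 0.2448]
eef_rot: [-0.0, 0.824, -0.566, -0.001]
ft_force: [-0.2, -1.2, 0.9]
opening: 0.267
```

Request:
apply_moves:
  increments:
    - [[-1.74,-3.39,0],0,1]
    - [[-1.74,-3.39,0],0,1]
    - [[-1.74,-3.39,0],0,1]
    - [[-0.6,-1.2,0],7,1]
    - [[0,0,0],7,1]

```text
time: 1.45
position: [0.5424, -0.0855, 0.2441]
eef_rot: [-0.001, 0.75, -0.662, -0.002]
ft_force: [0.3, 0.3, 0.2]
opening: 0.005
```

Request:
apply_moves:
  increments:
    - [[0,0,2],7,1]
    - [[0,0,2],7,1]
    - [[0,0,2],4,1]
    - [[0,0,2],0,1]
    - [[0,0,0],0,1]

```text
time: 1.87
position: [0.5436, -0.0827, 0.161]
eef_rot: [0.001, -0.63, 0.777, 0.001]
ft_force: [0.2, -1.2, 0.2]
opening: 0.003
```

```bash
cat >> h.py <<'E'
def rel(C,th,off,s,z):
    """needed move in tool axes (cm, deg) to reach contact pose at lug angle th, tangential offset off"""
    from scipy.spatial.transform import Rotation as R
    t=np.radians(th); r=np.array([np.cos(t),np.sin(t)]); tt=np.array([-r[1],r[0]])
    p=np.append(np.array(C)+.0405*r-off*tt,z)
    q=np.array(s['eef_rot']); Rm=R.from_quat(q[[1,2,3,0]]).as_matrix()
    a=np.degrees(np.arctan2(Rm[1,0],Rm[0,0])); w=(th-90)-a; w=(w+180)%360-180
    return np.round(Rm.T@(p-np.array(s['position']))*100,2),round(-w,2)
E
python3 - <<'E'
from h import *
s,d=snap('wrist','w1.png'); print(s['position'],s['eef_rot'],s['opening'],np.round(d['tool_from_camera'],3).tolist(),d['fx'])
print(rel((.511,-.0425),-9.5,.036,s,.10))
snap('scene','s1.png')
E
```

```text
[ 0.54356421 -0.08270384  0.16100363] [ 0.00078198 -0.63002314  0.77657523  0.00106871] 0.0033689599655557755 [[1.0, 0.001, 0.0, 0.001], [-0.001, 0.964, 0.266, -0.068], [-0.0, -0.266, 0.964, -0.138], [0.0, 0.0, 0.0, 1.0]] 337.53509541741215
(array([ 0.18, -0.19,  6.1 ]), np.float64(-2.4))
```

View pics/w1.png

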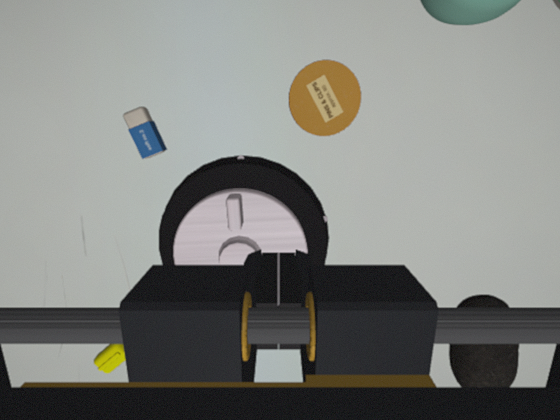

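The wrist view shows the lug at about (235,210) and the boss at about (240,250), with the closed fingertips at about (278,255), on the right (clockwise) side of the lug. I'll measure more finely.

```bash
python3 - <<'E'
import cv2
a=cv2.imread('pics/w1.png')[150:275,150:340]
cv2.imwrite('pics/c3.png',cv2.resize(a,None,fx=4,fy=4,interpolation=cv2.INTER_CUBIC))
E
```

```text
(no output)
```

View pics/c3.png

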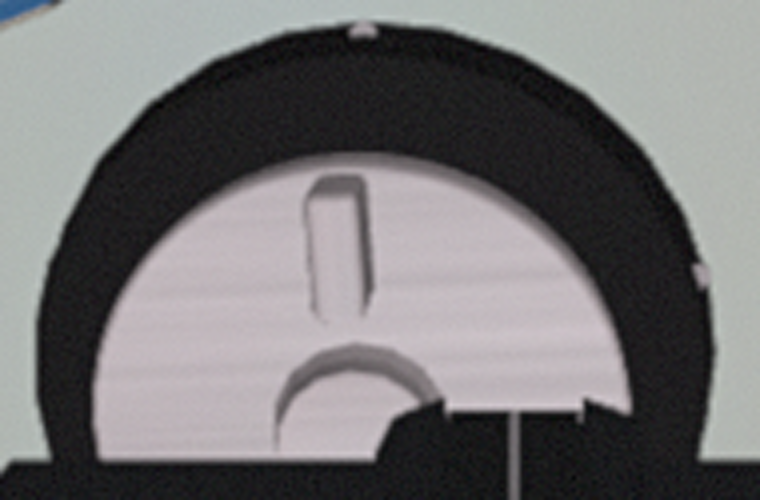

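```bash
python3 - <<'E'
from h import *
from scipy.spatial.transform import Rotation as R
s=manip.state(); d=manip.snapshot('wrist')
T=np.eye(4);q=np.array(s['eef_rot']);T[:3,:3]=R.from_quat(q[[1,2,3,0]]).as_matrix();T[:3,3]=s['position'];T=T@np.array(d['tool_from_camera'])
f=lambda x,y,z:ray(d,150+(x+.5)/4-.5,150+(y+.5)/4-.5,z,T)
for p in [(307,200),(358,195),(320,320),(367,312)]: print('lug',f(*p,.061))
for p in [(277,430),(355,370),(432,410)]: print('boss',f(*p,.053))
P=np.array([f(*p,.043)[:2] for p in [(97,400),(150,275),(215,210),(290,175),(440,180),(530,235),(595,310),(625,370)]])
A=np.c_[2*P,np.ones(len(P))]; x=np.linalg.lstsq(A,(P**2).sum(1),rcond=None)[0]; print('cover',x[:2],np.sqrt(x[2]+x[0]**2+x[1]**2))
E
```

```text
lug [ 0.5641249 -0.0491829  0.061    ]
lug [ 0.56312553 -0.05857945  0.061     ]
lug [ 0.54114414 -0.04593163  0.061     ]
lug [ 0.54087431 -0.054962    0.061     ]
boss [ 0.51827064 -0.03028251  0.053     ]
boss [ 0.52742196 -0.04845006  0.053     ]
boss [ 0.51613218 -0.06141121  0.053     ]
cover [ 0.51086565 -0.04521176] 0.05467822482620092
```

```bash
python3 - <<'E'
from h import *
print(rel((.511,-.0445),-10,.034,manip.state(),.055))
E
```

```text
(array([ 0.17,  0.09, 11.06]), np.float64(-1.85))
```

Request:
apply_moves:
  increments:
    - [[0.17,0.09,3],-1.8,1]
    - [[0,0,3],0,1]
    - [[0,0,2.5],0,1]
    - [[0,0,1.5],0,1]
    - [[0,0,0.5],0,1]

```text
time: 2.43
position: [0.5511, -0.0876, 0.067]
eef_rot: [0.007, -0.644, 0.765, -0.011]
ft_force: [-0.3, -0.0, 0.6]
opening: 0.008
```

```bash
python3 - <<'E'
from h import *
s=manip.state(); print(s['position'],s['ft_force'])
for th in (-10,):
  for o in (.034,.0225): print(rel((.511,-.0445),th,o,s,.055))
E
```

```text
[ 0.55114989 -0.08760071  0.06698359] [-0.33113448 -0.02355193  0.55938679]
(array([-0.15,  0.68,  1.18]), np.float64(0.16))
(array([-1.3 ,  0.68,  1.18]), np.float64(0.16))
```

Request:
apply_moves:
  increments:
    - [[0,0,0],0,1]
    - [[-0.1,0.6,0.5],0,1]
    - [[0,0,0],0,1]

```text
time: 2.68
position: [0.5466, -0.0862, 0.0642]
eef_rot: [0.008, -0.644, 0.765, -0.013]
ft_force: [-0.9, 0.5, -0.5]
opening: -0.001
```

```bash
python3 - <<'E'
from h import *
s=manip.state(); print(s['position'],s['eef_rot'],s['ft_force'],s['qvel'])
print(rel((.511,-.0445),-10,.034,s,.055))
E
```

```text
[ 0.54661137 -0.08615162  0.06423744] [ 0.00826274 -0.64402462  0.76485765 -0.0125219 ] [-0.8600786   0.53476422 -0.52574438] [-0.00324216 -0.02625921 -0.06513005 -0.00046296  0.02794525 -0.00137215]
(array([-0.09,  0.21,  0.92]), np.float64(0.19))
```

Request:
apply_moves:
  increments:
    - [[-0.1,0.2,0.6],0,1]
    - [[0,0,0.3],0,1]
    - [[0,0,0],0,1]

```text
time: 2.93
position: [0.5461, -0.0852, 0.0573]
eef_rot: [0.01, -0.644, 0.765, -0.015]
ft_force: [-0.4, 0.2, -0.4]
opening: 0.005
```

```bash
python3 - <<'E'
from h import *
s=manip.state(); print(s['position'],s['eef_rot'],s['ft_force'])
print(rel((.511,-.0445),-10,.034,s,.055))
snap('wrist','w2.png')
E
```

```text
[ 0.54608719 -0.08515266  0.05731223] [ 0.00953264 -0.64410037  0.76473856 -0.0147912 ] [-0.37464805  0.22816451 -0.37421036]
(array([0.  , 0.12, 0.23]), np.float64(0.21))
```

View pics/w2.png

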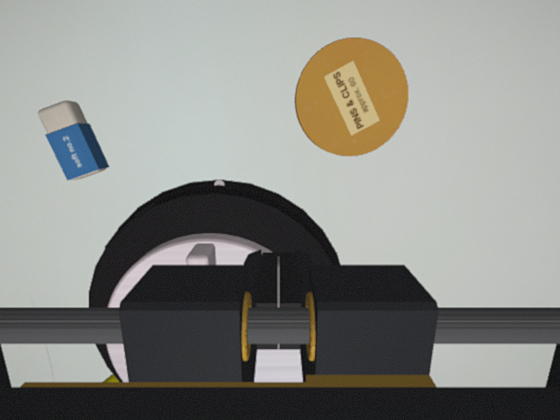

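The fingertip is beside the lug with a clear gap. I'll make contact and then push round in arc steps.

Request:
apply_moves:
  increments:
    - [[-0.5,0.1,0.1],0,1]
    - [[-0.4,0,0],0,1]
    - [[-0.3,-0.15,0],-4,1]
    - [[-0.3,-0.15,0],-4,1]
    - [[0,0,0],0,1]

```text
time: 3.4
position: [0.5511, -0.0688, 0.057]
eef_rot: [0.009, -0.698, 0.716, -0.016]
ft_force: [-0.1, -0.5, -0.5]
opening: 0.004
```

```bash
cat > st.py <<'E'
from h import *
import sys
s=manip.state(); print(s['position'],s['eef_rot'],s['ft_force'])
C=(.511,-.0445)
q=np.array(s['eef_rot']); 
for off in (.0225,):
    v=np.array(s['position'][:2])-C; print('lug angle if contact',np.degrees(np.arctan2(v[1],v[0])+np.arctan2(off,.0405)),'rad',np.hypot(*v),'want',np.hypot(.0405,off))
th=float(sys.argv[1]); print(rel(C,th,.0225,s,.056))
E
python3 st.py 0
```

```text
[ 0.55111089 -0.0688454   0.05703144] [ 0.00867704 -0.69781678  0.71604749 -0.01588878] [-0.08767248 -0.4994874  -0.45887541]
lug angle if contact -2.201152745633633 rad 0.046921023299641616 want 0.0463303356344415
(array([-0.19, -0.03,  0.1 ]), np.float64(-1.49))
```

Tracking well. I'll continue to a lug angle of about 30°, then look.

Request:
apply_moves:
  increments:
    - [[-0.35,-0.15,0.1],-5,1]
    - [[-0.3,-0.17,0],-4.5,1]
    - [[-0.3,-0.17,0],-4.5,1]
    - [[-0.3,-0.17,0],-4.5,1]
    - [[0,0,0],0,1]

```text
time: 3.82
position: [0.557, -0.0545, 0.0564]
eef_rot: [-0.006, 0.805, -0.593, 0.018]
ft_force: [-0.1, -0.3, 0.0]
opening: 0.004
```

```bash
python3 st.py 15; python3 -c "
from h import *
snap('top','t2.png');snap('scene','s2.png')
import cv2
a=cv2.resize(cv2.imread('pics/t2.png')[165:265,235:340],None,fx=5.5,fy=5.5,interpolation=cv2.INTER_CUBIC);cv2.imwrite('pics/t2c.png',a)
a=cv2.resize(cv2.imread('pics/s2.png')[185:245,255:330],None,fx=8,fy=8,interpolation=cv2.INTER_CUBIC);cv2.imwrite('pics/s2c.png',a)"
```

```text
[ 0.55697436 -0.05451803  0.05641077] [-0.0059316   0.80534588 -0.59251665  0.01751739] [-0.07089156 -0.29388893  0.00824869]
lug angle if contact 16.76174810793532 rad 0.04705318490394476 want 0.0463303356344415
(array([0.09, 0.14, 0.04]), np.float64(2.3))
```

View pics/t2c.png

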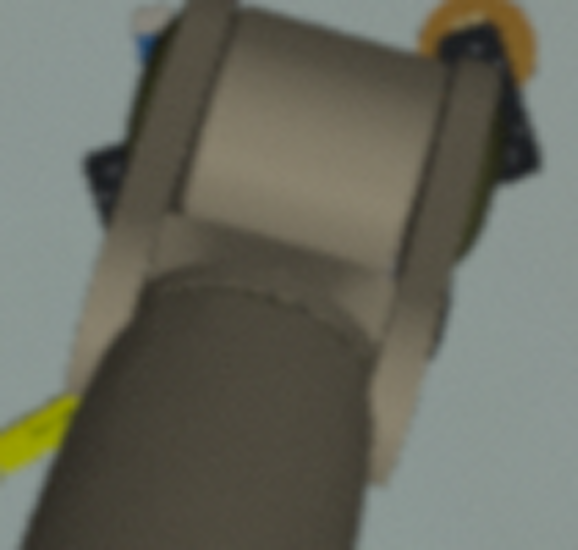

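View pics/s2c.png

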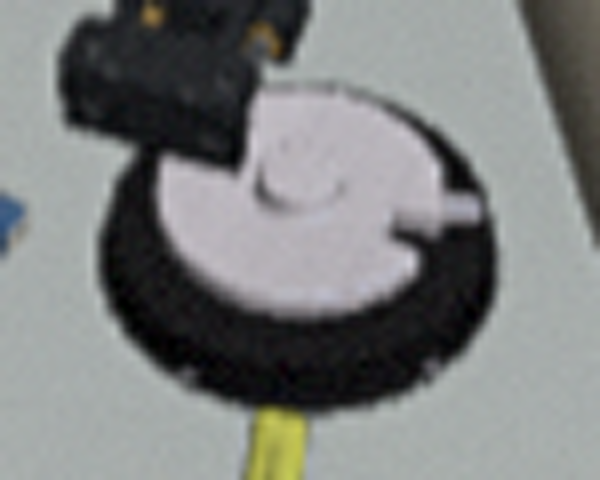

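The arm hides the hub from the top camera. In the scene view the notch mouth (about (410,245) in the crop) is approaching the pin at (460,210). Pushing on.

Request:
apply_moves:
  increments:
    - [[-0.25,-0.05,0],-2.2,1]
    - [[-0.3,-0.16,0],-4.5,1]
    - [[-0.3,-0.16,0],-4.5,1]
    - [[-0.25,-0.13,0],-4,1]
    - [[0,0,0],0,1]

```text
time: 4.33
position: [0.5575, -0.0437, 0.0565]
eef_rot: [-0.004, 0.874, -0.486, 0.019]
ft_force: [-0.2, -0.3, -0.4]
opening: 0.004
```

```bash
python3 st.py 33; python3 -c "
from h import *
snap('scene','s3.png')
a=cv2.resize(cv2.imread('pics/s3.png')[185:245,255:330],None,fx=8,fy=8,interpolation=cv2.INTER_CUBIC);cv2.imwrite('pics/s3c.png',a)"
```

```text
[ 0.55747595 -0.04367356  0.05654816] [-0.00357885  0.87379763 -0.48591668  0.0187048 ] [-0.22162913 -0.27893919 -0.35771398]
lug angle if contact 30.07334197251575 rad 0.046483301196668735 want 0.0463303356344415
(array([-0.22, -0.1 ,  0.05]), np.float64(-1.18))
```

View pics/s3c.png

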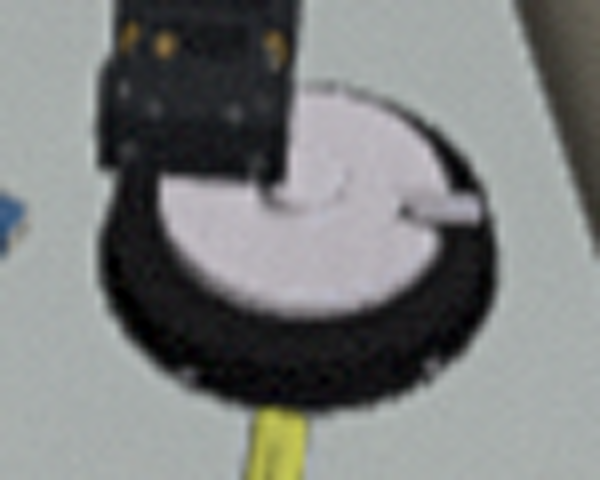

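Request:
apply_moves:
  increments:
    - [[-0.3,-0.12,0],-4,1]
    - [[-0.25,-0.13,0],-4,1]
    - [[0,0,0],0,1]

```text
time: 4.63
position: [0.5567, -0.0387, 0.0566]
eef_rot: [-0.002, 0.903, -0.429, 0.019]
ft_force: [-0.2, -0.1, -0.2]
opening: 0.003
```

```bash
python3 st.py 38; python3 -c "
from h import *
snap('scene','s4.png')
a=cv2.resize(cv2.imread('pics/s4.png')[185:245,255:330],None,fx=8,fy=8,interpolation=cv2.INTER_CUBIC);cv2.imwrite('pics/s4c.png',a)"
```

```text
[ 0.55669832 -0.03872949  0.05664711] [-0.00233514  0.90308079 -0.42902825  0.01934919] [-0.15629557 -0.1290591  -0.24673652]
lug angle if contact 36.2514804830403 rad 0.04606120854568633 want 0.0463303356344415
(array([-0.11, -0.09,  0.06]), np.float64(1.16))
```

View pics/s4c.png

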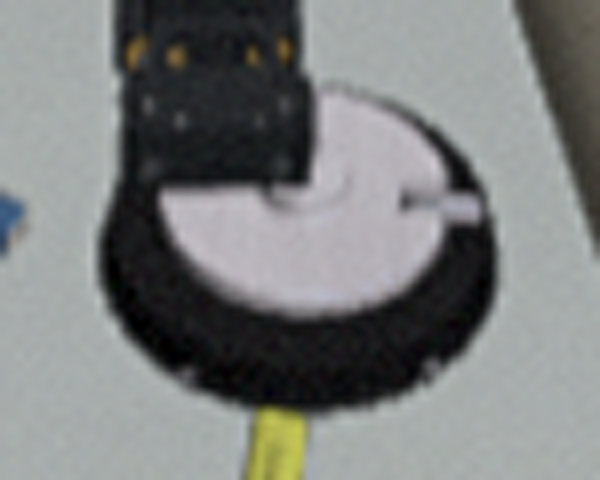

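I'll back off and look from above with the wrist camera.

Request:
apply_moves:
  increments:
    - [[1.2,0,0],0,1]
    - [[0.2,0,-4],0,1]
    - [[0,0,-4],0,1]
    - [[0,4,-4],0,1]
    - [[0,4,-3],0,1]

```text
time: 5.1
position: [0.5101, -0.0866, 0.1877]
eef_rot: [-0.002, 0.898, -0.44, 0.012]
ft_force: [0.4, -0.7, -0.0]
opening: 0.005
```

Request:
apply_moves:
  increments:
    - [[-1,4,0],0,1]
    - [[-1,4,0],0,1]
    - [[0,0,0],0,1]
    - [[0,0,0],0,1]

```text
time: 5.43
position: [0.4301, -0.1247, 0.1921]
eef_rot: [-0.001, 0.893, -0.45, 0.018]
ft_force: [1.5, 0.1, 0.2]
opening: 0.005
```

```bash
python3 -c "
from h import *
s,d=snap('wrist','w5.png'); print(s['position'],s['eef_rot'],s['qvel'])
snap('top','t5.png'); snap('scene','s5.png')"
```

```text
[ 0.43006885 -0.12465969  0.19208501] [-0.00112774  0.89293995 -0.449805    0.0182329 ] [-0.05590932 -0.05186538  0.06215936 -0.01102263  0.00330616  0.00717197]
```

View pics/w5.png

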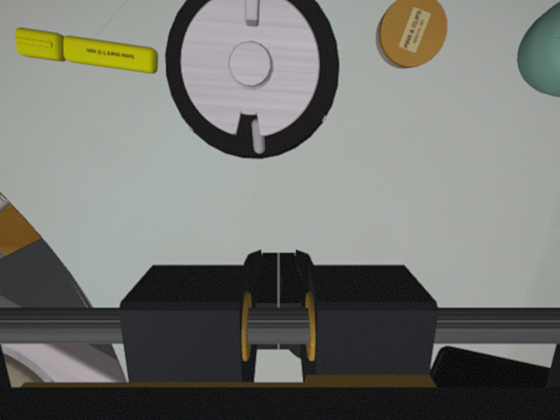

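```bash
python3 - <<'E'
import cv2
a=cv2.imread('pics/w5.png')[0:160,160:345]
cv2.imwrite('pics/w5c.png',cv2.resize(a,None,fx=4,fy=3.75*4/3.75,interpolation=cv2.INTER_CUBIC)[:600])
a=cv2.imread('pics/w5.png')[90:165,210:300]
cv2.imwrite('pics/w5d.png',cv2.resize(a,None,fx=8,fy=8,interpolation=cv2.INTER_CUBIC)[:600])
E
```

```text
(no output)
```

View pics/w5d.png

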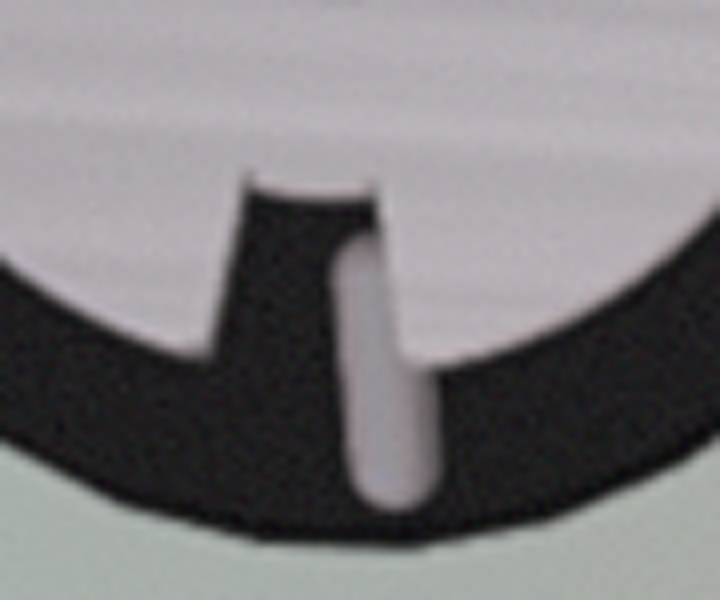

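View pics/w5c.png

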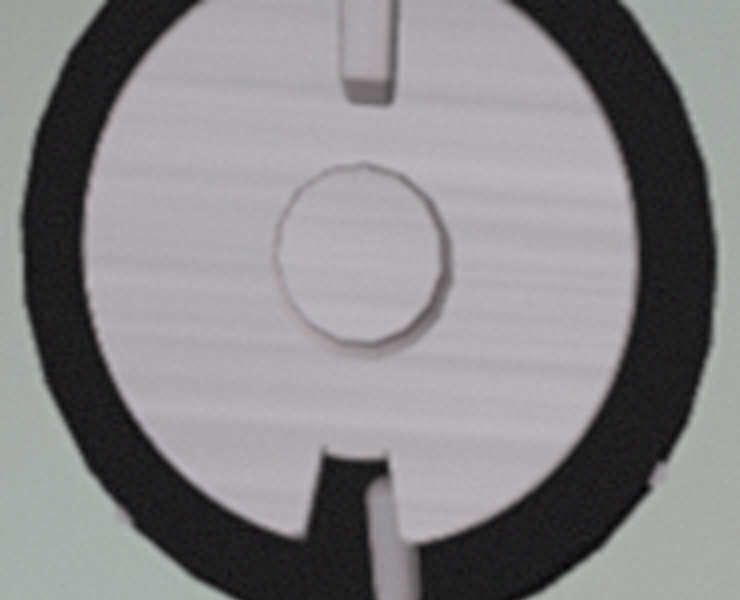

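```bash
cat > meas.py <<'E'
from h import *
from scipy.spatial.transform import Rotation as R
pos=np.array([ 0.43006885,-0.12465969,0.19208501]);q=np.array([-0.00112774,0.89293995,-0.449805,0.0182329])
s=manip.state(); d=manip.snapshot('wrist')
T=np.eye(4);T[:3,:3]=R.from_quat(q[[1,2,3,0]]/np.linalg.norm(q)).as_matrix();T[:3,3]=pos;T=T@np.array(d['tool_from_camera'])
f=lambda x,y,z,k=8,ox=210,oy=90:ray(d,ox+(x+.5)/k-.5,oy+(y+.5)/k-.5,z,T)[:2]
boss=np.mean([f(275,252,.053,4,160,0),f(444,256,.053,4,160,0),f(362,164,.053,4,160,0),f(358,345,.053,4,160,0)],0)
n=[f(*p,.043) for p in [(247,185),(378,190),(212,355),(402,362)]]
ang=lambda v:np.degrees(np.arctan2(v[1],v[0]))
print('boss',boss)
ni=(n[0]+n[1])/2; no=(n[2]+n[3])/2
print('widths',np.hypot(*(n[0]-n[1])),np.hypot(*(n[2]-n[3])),'ang',ang(ni-boss),ang(no-boss),'r',np.hypot(*(ni-boss)),np.hypot(*(no-boss)),'dir',ang(no-ni))
P=f(393,455,.0285); Pi=(f(335,280,.028),f(345,460,.028),f(440,430,.028)); print('pin',ang(P-boss),np.hypot(*(P-boss)),'edge dir',ang(Pi[1]-Pi[0]),P)
# hub outline
g=cv2.imread('pics/w5.png').max(2); m=((g<60)*255).astype(np.uint8); m[170:]=0; m[:,:150]=0; m[:,350:]=0
c=max(cv2.findContours(m,cv2.RETR_EXTERNAL,cv2.CHAIN_APPROX_NONE)[0],key=cv2.contourArea)
c=cv2.convexHull(c)[:,0]; c=c[c[:,1]>3]
W=np.array([ray(d,*p,.02,T)[:2] for p in c.astype(float)]);A=np.c_[2*W,np.ones(len(W))]; x=np.linalg.lstsq(A,(W**2).sum(1),rcond=None)[0]; print('hub',x[:2],np.sqrt(x[2]+x[0]**2+x[1]**2), 'pin ang from hub',ang(P-x[:2]))
E
python3 meas.py
```

```text
boss [ 0.50933193 -0.04459969]
widths 0.013358378712194186 0.0196687129156508 ang -146.66910545727458 -146.636448270041 r 0.03601958805769458 0.05307164014130056 dir -146.5674655229887
pin -138.55949432906164 0.06390053520576426 edge dir -141.27761090444534 [ 0.46142932 -0.08689174]
hub [ 0.51019432 -0.045307  ] 0.07402647932110386 pin ang from hub -139.54385072483922
```

The notch is at -146.6° and the pin at about -139.3°, so roughly 7.3° more is needed. Contact readings run 2.9° ahead, so I'll aim for a reading of 43.6°.

```bash
python3 -c "
from h import *
print(rel((.511,-.0445),36.,.036,manip.state(),.12))"
```

```text
(array([  1.88, -14.97,   7.46]), np.float64(0.85))
```

Request:
apply_moves:
  increments:
    - [[0.5,-3.8,0],0.8,1]
    - [[0.5,-3.8,0],0,1]
    - [[0.5,-3.8,1],0,1]
    - [[0.4,-3.5,1],0,1]
    - [[0,0,0],0,1]

```text
time: 6.05
position: [0.5719, -0.0453, 0.1713]
eef_rot: [-0.001, 0.89, -0.455, 0.017]
ft_force: [0.5, 1.4, -0.4]
opening: 0.006
```

```bash
python3 -c "
from h import *
s=manip.state();print(s['position'],s['eef_rot'])
print(rel((.511,-.0445),36.,.036,s,.057))"
```

```text
[ 0.57188874 -0.0452534   0.17132325] [-0.0013846   0.89022831 -0.45519703  0.01695   ]
(array([-0.37,  1.04, 11.41]), np.float64(-0.18))
```

Request:
apply_moves:
  increments:
    - [[-0.2,0.8,2],0,1]
    - [[0,0,2.5],0,1]
    - [[0,0,2.5],0,1]
    - [[0,0,1.5],0,1]
    - [[0,0,0],0,1]

```text
time: 6.47
position: [0.5706, -0.0439, 0.0794]
eef_rot: [-0.001, 0.892, -0.452, 0.016]
ft_force: [0.2, 0.1, 0.2]
opening: 0.003
```

```bash
python3 -c "
from h import *
s=manip.state();print(s['position'],s['eef_rot'])
print(rel((.511,-.0445),36.,.036,s,.057))"
```

```text
[ 0.57055168 -0.04390095  0.07941894] [-0.00144074  0.89178887 -0.45216455  0.01605478]
(array([0.08, 0.84, 2.23]), np.float64(0.21))
```

Request:
apply_moves:
  increments:
    - [[0.1,0.9,0.5],0,1]
    - [[0.1,0,1],0,1]
    - [[0,0.1,0.6],0,1]
    - [[0,0,0],0,1]

```text
time: 6.8
position: [0.5648, -0.0517, 0.0576]
eef_rot: [-0.002, 0.892, -0.452, 0.017]
ft_force: [-0.2, -0.3, 0.9]
opening: 0.006
```

```bash
python3 -c "
from h import *
s=manip.state();print(s['position'],s['eef_rot'])
print(rel((.511,-.0445),36.,.036,s,.057))"
```

```text
[ 0.56475004 -0.05174083  0.05762451] [-0.00153602  0.89197849 -0.45176976  0.01661612]
(array([-0.15, -0.13,  0.06]), np.float64(0.26))
```

Request:
apply_moves:
  increments:
    - [[-0.7,-0.1,0],0,1]
    - [[-0.6,0,0],0,1]
    - [[-0.3,-0.15,0],-4,1]
    - [[-0.2,-0.13,0],-3,1]
    - [[0,0,0],0,1]

```text
time: 7.22
position: [0.5568, -0.0331, 0.0594]
eef_rot: [-0.001, 0.919, -0.394, 0.019]
ft_force: [-0.0, -0.7, -0.4]
opening: 0.001
```

```bash
python3 st.py 43.6
```

```text
[ 0.55677571 -0.03311326  0.05942343] [-7.83030466e-04  9.18725117e-01 -3.94458093e-01  1.86106987e-02] [-0.00858449 -0.74897203 -0.40084283]
lug angle if contact 43.023457233280745 rad 0.047170687465201394 want 0.0463303356344415
(array([-0.09,  0.06,  0.34]), np.float64(-0.09))
```

Reading 43.0°, which is within target. Backing off to verify.

Request:
apply_moves:
  increments:
    - [[1.2,0,0],0,1]
    - [[0.2,0,-4],0,1]
    - [[0,0,-4],0,1]
    - [[0,4,-4],0,1]
    - [[0,4,-3],0,1]

```text
time: 7.63
position: [0.5148, -0.0812, 0.193]
eef_rot: [-0.001, 0.918, -0.395, 0.014]
ft_force: [0.7, -1.0, 1.2]
opening: 0.005
```

Request:
apply_moves:
  increments:
    - [[-1,4,0],0,1]
    - [[-1,4,0],0,1]
    - [[0,0,0],0,1]
    - [[0,0,0],0,1]

```text
time: 7.97
position: [0.439, -0.1254, 0.1992]
eef_rot: [0.0, 0.917, -0.399, 0.021]
ft_force: [0.5, 0.2, 0.4]
opening: 0.006
```

```bash
python3 -c "
from h import *
s,d=snap('wrist','w6.png'); print(s['position'],s['eef_rot'])
a=cv2.imread('pics/w6.png')[0:165,150:350]
cv2.imwrite('pics/w6c.png',cv2.resize(a,None,fx=4,fy=4,interpolation=cv2.INTER_CUBIC)[:600])
a=cv2.imread('pics/w6.png')[90:165,210:300]
cv2.imwrite('pics/w6d.png',cv2.resize(a,None,fx=8,fy=8,interpolation=cv2.INTER_CUBIC)[:600])"
```

```text
[ 0.43903919 -0.12536786  0.19918486] [ 3.89956612e-04  9.16531132e-01 -3.99389552e-01  2.14130321e-02]
```

View pics/w6c.png

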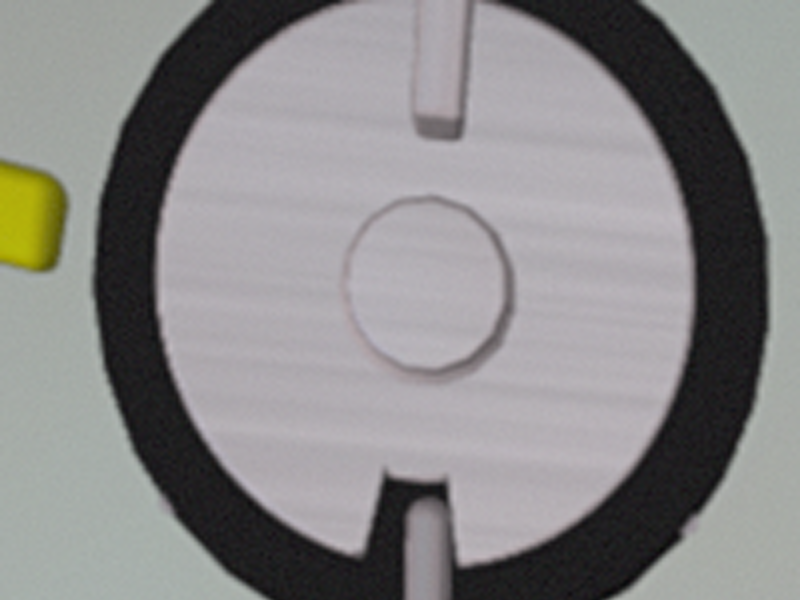

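View pics/w6d.png

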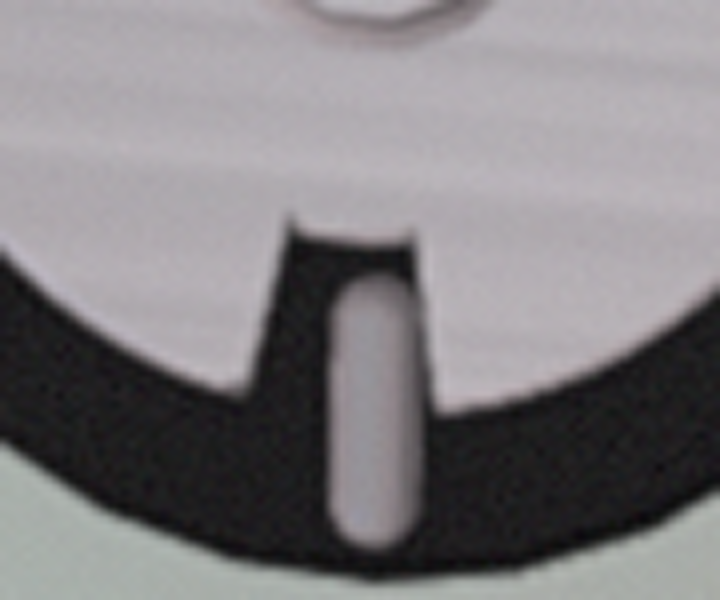

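```bash
python3 - <<'E'
src=open('meas.py').read().split("# hub outline")[0]
src=src.replace("[ 0.43006885,-0.12465969,0.19208501]","[ 0.43903919,-0.12536786,0.19918486]").replace("[-0.00112774,0.89293995,-0.449805,0.0182329]","[3.9e-4,.916531,-.3993896,.021413]")
src=src.replace("[(247,185),(378,190),(212,355),(402,362)]","[(292,228),(414,235),(246,395),(435,410)]")
src=src.replace("f(275,252,.053,4,160,0),f(444,256,.053,4,160,0),f(362,164,.053,4,160,0),f(358,345,.053,4,160,0)","f(345,283,.053,4,150,0),f(508,290,.053,4,150,0),f(430,197,.053,4,150,0),f(425,372,.053,4,150,0)")
src=src.replace("f(393,455,.0285)","f(375,480,.0285)").replace("(f(335,280,.028),f(345,460,.028)","(f(372,310,.0285),f(375,515,.0285)")
src+="\nprint('ends',ang(Pi[0]-boss),ang(Pi[1]-boss))"
exec(src)
E
```

```text
boss [ 0.50946009 -0.04467567]
widths 0.012801491754134376 0.020154267194728764 ang -141.98010087351935 -142.1111622041575 r 0.035772728437204755 0.05342427133987713 dir -142.37676838286617
pin -138.46018331427777 0.06237153027502731 edge dir -137.13157679923876 [ 0.46277531 -0.08603675]
ends -139.09995343804874 -138.43182935382995
```

The notch is at -142.1° and the pin at -138.7°, so about 3.5° remains, which is marginal. One more small push, to a reading of about 46.7°.

```bash
python3 -c "
from h import *
print(rel((.511,-.0445),43.,.036,manip.state(),.12))"
```

```text
(array([  2.28, -14.59,   8.2 ]), np.float64(0.03))
```

Request:
apply_moves:
  increments:
    - [[0.6,-3.6,0],0,1]
    - [[0.6,-3.6,0],0,1]
    - [[0.6,-3.6,1],0,1]
    - [[0.4,-2.8,1],0,1]
    - [[0,0,0],0,1]

```text
time: 8.48
position: [0.5634, -0.0411, 0.1802]
eef_rot: [-0.0, 0.917, -0.399, 0.022]
ft_force: [0.9, -0.8, -0.6]
opening: 0.005
```

```bash
python3 -c "
from h import *
s=manip.state();print(s['position'],s['eef_rot'])
print(rel((.511,-.0445),43.,.036,s,.058))"
```

```text
[ 0.5634167  -0.04113336  0.18018611] [-2.16902522e-05  9.16743632e-01 -3.98877790e-01  2.18545761e-02]
(array([-0.22,  0.23, 12.22]), np.float64(-0.05))
```

Request:
apply_moves:
  increments:
    - [[0,0.2,3],0,1]
    - [[0,0,3],0,1]
    - [[0,0,2.5],0,1]
    - [[0,0,1.3],0,1]
    - [[0,0,0],0,1]

```text
time: 8.9
position: [0.57, -0.0376, 0.0763]
eef_rot: [-0.0, 0.918, -0.395, 0.022]
ft_force: [-0.1, -0.5, 0.7]
opening: 0.003
```

```bash
python3 -c "
from h import *
s=manip.state();print(s['position'],s['eef_rot'])
print(rel((.511,-.0445),43.,.036,s,.057))"
```

```text
[ 0.57001543 -0.03756968  0.07627485] [-3.94920140e-04  9.18478520e-01 -3.94852872e-01  2.20966465e-02]
(array([-0.  ,  0.77,  1.92]), np.float64(0.45))
```

Request:
apply_moves:
  increments:
    - [[0,0.8,0.4],0,1]
    - [[0,0,0.9],0,1]
    - [[0,0.1,0.6],0,1]
    - [[0,0,0],0,1]

```text
time: 9.23
position: [0.5649, -0.0436, 0.0569]
eef_rot: [-0.001, 0.919, -0.394, 0.023]
ft_force: [-0.5, 0.0, -0.8]
opening: 0.009
```

```bash
python3 -c "
from h import *
s=manip.state();print(s['position'],s['eef_rot'])
print(rel((.511,-.0445),43.,.036,s,.057))"
```

```text
[ 0.56487877 -0.04362554  0.05694344] [-5.36139838e-04  9.18760779e-01 -3.94145057e-01  2.29786482e-02]
(array([-0.01, -0.05, -0.01]), np.float64(0.54))
```

Request:
apply_moves:
  increments:
    - [[-0.7,-0.05,0],0,1]
    - [[-0.6,0,0],-1,1]
    - [[-0.25,-0.12,0],-3,1]
    - [[0,0,0],0,1]

```text
time: 9.57
position: [0.555, -0.0302, 0.058]
eef_rot: [0.0, 0.933, -0.36, 0.025]
ft_force: [0.6, -0.8, -0.1]
opening: 0.004
```

```bash
python3 st.py 46.7
```

```text
[ 0.55504497 -0.03021765  0.0580278 ] [ 1.28126250e-04  9.32615389e-01 -3.60034615e-01  2.45681916e-02] [ 0.55894006 -0.82796339 -0.09045509]
lug angle if contact 47.02079681727814 rad 0.04630275268742664 want 0.0463303356344415
(array([0.01, 0.01, 0.2 ]), np.float64(1.06))
```

Request:
apply_moves:
  increments:
    - [[1.2,0,0],0,1]
    - [[0.2,0,-4],0,1]
    - [[0,0,-4],0,1]
    - [[0,4,-4],0,1]
    - [[0,4,-3],0,1]

```text
time: 9.98
position: [0.5155, -0.0804, 0.1914]
eef_rot: [0.0, 0.933, -0.359, 0.019]
ft_force: [-0.2, -0.6, 0.4]
opening: 0.007
```

Request:
apply_moves:
  increments:
    - [[-1,4,0],0,1]
    - [[-1,3,0],0,1]
    - [[0,0,0],0,1]
    - [[0,0,0],0,1]

```text
time: 10.32
position: [0.4506, -0.1232, 0.1977]
eef_rot: [0.002, 0.932, -0.361, 0.027]
ft_force: [0.9, 0.3, 1.0]
opening: 0.006
```

```bash
python3 -c "
from h import *
s,d=snap('wrist','w7.png'); print(s['position'].tolist(),s['eef_rot'].tolist())
a=cv2.imread('pics/w7.png')[0:165,150:350]
cv2.imwrite('pics/w7c.png',cv2.resize(a,None,fx=4,fy=4,interpolation=cv2.INTER_CUBIC)[:660])
a=cv2.imread('pics/w7.png')[90:165,210:300]
cv2.imwrite('pics/w7d.png',cv2.resize(a,None,fx=8,fy=8,interpolation=cv2.INTER_CUBIC)[:600])"
```

```text
[0.4505654761743038, -0.12317332953321883, 0.19773003262848754] [0.001526778502493596, 0.9319783668499414, -0.3614907983418707, 0.027173431606581065]
```

View pics/w7c.png

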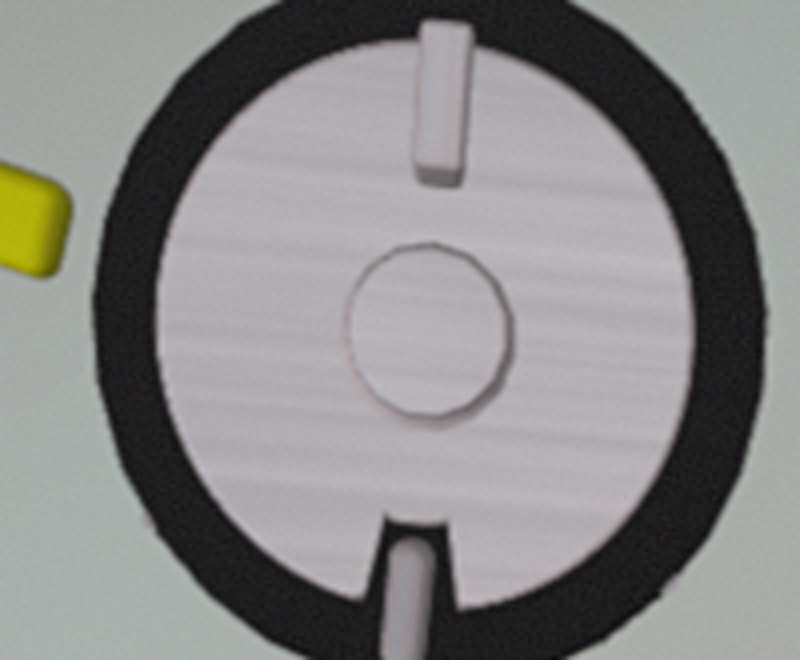

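View pics/w7d.png

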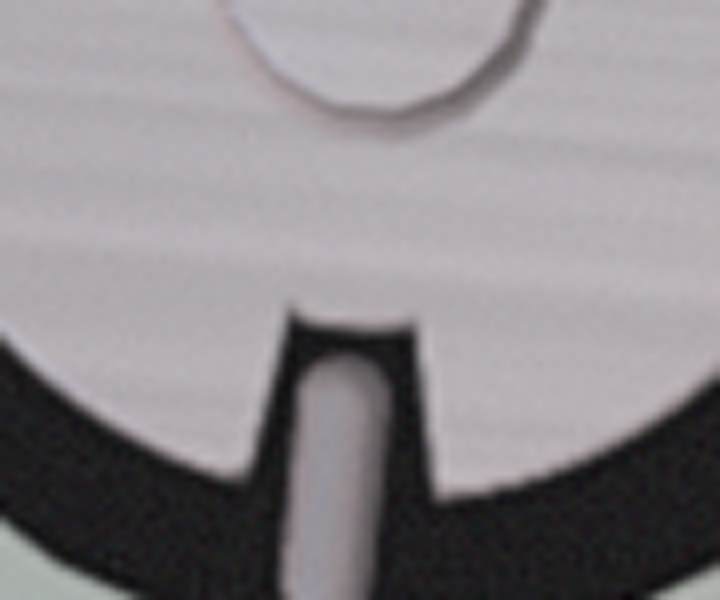

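```bash
python3 - <<'E'
src=open('meas.py').read().split("# hub outline")[0]
src=src.replace("[ 0.43006885,-0.12465969,0.19208501]","[0.4505655,-0.1231733,0.19773]").replace("[-0.00112774,0.89293995,-0.449805,0.0182329]","[.0015268,.931978,-.361491,.0271734]")
src=src.replace("[(247,185),(378,190),(212,355),(402,362)]","[(292,318),(414,325),(246,480),(437,497)]")
src=src.replace("f(275,252,.053,4,160,0),f(444,256,.053,4,160,0),f(362,164,.053,4,160,0),f(358,345,.053,4,160,0)","f(347,330,.053,4,150,0),f(508,337,.053,4,150,0),f(430,244,.053,4,150,0),f(425,419,.053,4,150,0)")
src=src.replace("f(393,455,.0285)","f(330,560,.0285)").replace("(f(335,280,.028),f(345,460,.028)","(f(344,395,.0285),f(330,560,.0285)")
src+="\nprint('ends',ang(Pi[0]-boss),ang(Pi[1]-boss))"
exec(src)
s=manip.state()
print(s['eef_rot'],T[:3,:3])
r=R.from_quat(np.array(s['eef_rot'])[[1,2,3,0]]).as_matrix(); print(np.round(r,3)); print('to boss tip over, z .09',r.T@(np.array([.510,-.0445,.09])-s['position'])*100)
E
```

```text
boss [ 0.50947727 -0.04463027]
widths 0.012832417240435195 0.020424853479214227 ang -137.23581497257555 -137.28691356520577 r 0.0360798479080848 0.05348918183378708 dir -137.39281225122267
pin -138.24183135705798 0.06259287876195743 edge dir -138.39515506131596 [ 0.46278534 -0.08631638]
ends -138.1784279825387 -138.24183135705798
[ 0.00145276  0.9323494  -0.36056492  0.02674741] [[ 0.73777044 -0.66206167 -0.13179198]
 [-0.67308801 -0.7065882  -0.21837042]
 [ 0.05145203  0.24981484 -0.96692566]]
[[ 0.739 -0.672  0.049]
 [-0.672 -0.74  -0.022]
 [ 0.051 -0.017 -0.999]]
to boss tip over, z .09 [-1.46483429 -9.54255898 10.82471516]
```

The notch is at -137.3° and the pin at -138.2°, so they agree within about 1°. The tool has a 3° tilt with its low edge on -x, so I'll set the fingertips about 1 cm to +x to put the contact near the boss centre.

Request:
apply_moves:
  increments:
    - [[-0.2,-3.5,0.5],0,1]
    - [[-0.2,-3.5,2],0,1]
    - [[-0.1,-2.5,2],0,1]
    - [[0,0,2],0,1]
    - [[0,0,0],0,1]

```text
time: 10.83
position: [0.5215, -0.0442, 0.1311]
eef_rot: [0.001, 0.932, -0.36, 0.029]
ft_force: [-0.6, 0.2, -1.0]
opening: 0.007
```

```bash
cat > pb.py <<'E'
from h import *
from scipy.spatial.transform import Rotation as R
s=manip.state()
r=R.from_quat(np.array(s['eef_rot'])[[1,2,3,0]]).as_matrix(); print(s['position'],s['ft_force'],s['torque'],np.round(r[2],3)); print('to boss',np.round(r.T@(np.array([.510,-.0445,.061])-s['position'])*100,2))
E
python3 pb.py
```

```text
[ 0.52147237 -0.04424417  0.1311383 ] [-0.60907154  0.1928102  -1.0307332 ] [-0.02135071 -0.00734063 -0.05302202] [ 0.054 -0.018 -0.998]
to boss [-1.21  0.92  6.94]
```

Request:
apply_moves:
  increments:
    - [[-0.2,0.8,1.5],0,1]
    - [[0,0,2],0,1]
    - [[0,0,1.2],0,1]
    - [[0,0,0],0,1]

```text
time: 11.17
position: [0.5193, -0.0474, 0.0834]
eef_rot: [0.001, 0.933, -0.358, 0.029]
ft_force: [-0.5, -0.2, -0.4]
opening: 0.004
```

```bash
python3 pb.py
```

```text
[ 0.51932067 -0.04738449  0.08344722] [-0.54380254 -0.17770667 -0.4199229 ] [ 0.01839088 -0.00669479 -0.0084042 ] [ 0.054 -0.019 -0.998]
to boss [-1.01  0.45  2.19]
```

Request:
apply_moves:
  increments:
    - [[0,0.5,0.8],0,1]
    - [[0,0,0.8],0,1]
    - [[0,0,0.3],0,1]
    - [[0,0,0],0,1]

```text
time: 11.5
position: [0.5184, -0.052, 0.0654]
eef_rot: [0.001, 0.933, -0.358, 0.03]
ft_force: [1.3, -0.1, -0.6]
opening: 0.002
```

```bash
python3 pb.py
```

```text
[ 0.5183501  -0.0519936   0.06540121] [ 1.34234001 -0.10150576 -0.58104351] [-0.03139105  0.0343813   0.03757812] [ 0.057 -0.02  -0.998]
to boss [-1.15  0.01  0.38]
```

Right over the boss. Pressing down in small steps.

Request:
apply_moves:
  increments:
    - [[0,0,0.3],0,1]
    - [[0,0,0.3],0,1]
    - [[0,0,0.3],0,1]

```text
time: 11.75
position: [0.5194, -0.0524, 0.0575]
eef_rot: [0.001, 0.933, -0.358, 0.031]
ft_force: [-3.0, 0.5, 4.8]
opening: 0.003
```

Request:
apply_moves:
  increments:
    - [[0,0,0.3],0,1]
    - [[0,0,0.3],0,1]
    - [[0,0,0.3],0,1]

```text
time: 12.0
position: [0.5201, -0.0524, 0.0522]
eef_rot: [0.001, 0.933, -0.357, 0.031]
ft_force: [-30.6, 6.4, 72.3]
opening: 0.007
```

```bash
python3 pb.py
```

```text
[ 0.52008366 -0.05238719  0.05223008] [-30.56157041   6.43808071  72.27211417] [0.94635704 4.7599131  0.02531339] [ 0.059 -0.02  -0.998]
to boss [-1.22  0.07 -0.95]
```

The motion stopped hard at tip z ≈ 0.044, which is the boss height when home. Releasing and checking.

Request:
apply_moves:
  increments:
    - [[0,0,-0.5],0,1]
    - [[0,0,-2],0,1]
    - [[0,0,-4],0,1]
    - [[0,2,-4],0,1]
    - [[0,4,-2],0,1]

```text
time: 12.42
position: [0.4752, -0.0899, 0.1749]
eef_rot: [0.001, 0.934, -0.355, 0.029]
ft_force: [0.9, -0.7, 0.1]
opening: 0.004
```

Request:
apply_moves:
  increments:
    - [[0,4,0],0,1]
    - [[0,3,0],0,1]
    - [[0,0,0],0,1]
    - [[0,0,0],0,1]

```text
time: 12.75
position: [0.4266, -0.1481, 0.1787]
eef_rot: [0.003, 0.934, -0.356, 0.036]
ft_force: [0.3, 0.1, -0.2]
opening: 0.005
```

```bash
python3 -c "
from h import *
s,d=snap('wrist','w8.png'); print(s['position'].tolist(),s['eef_rot'].tolist(),s['ft_force'])
snap('scene','s8.png')
a=cv2.imread('pics/w8.png')[0:165,150:350]
cv2.imwrite('pics/w8c.png',cv2.resize(a,None,fx=3.6,fy=3.6,interpolation=cv2.INTER_CUBIC))
a=cv2.resize(cv2.imread('pics/s8.png')[185:245,255:330],None,fx=8,fy=8,interpolation=cv2.INTER_CUBIC);cv2.imwrite('pics/s8c.png',a)"
```

```text
[0.426586017051333, -0.14806203433428028, 0.1786808819740632] [0.0026736844974978957, 0.9338489443498885, -0.35588216663054184, 0.035593314290156906] [ 0.29655344  0.08412833 -0.16535137]
```

View pics/w8c.png

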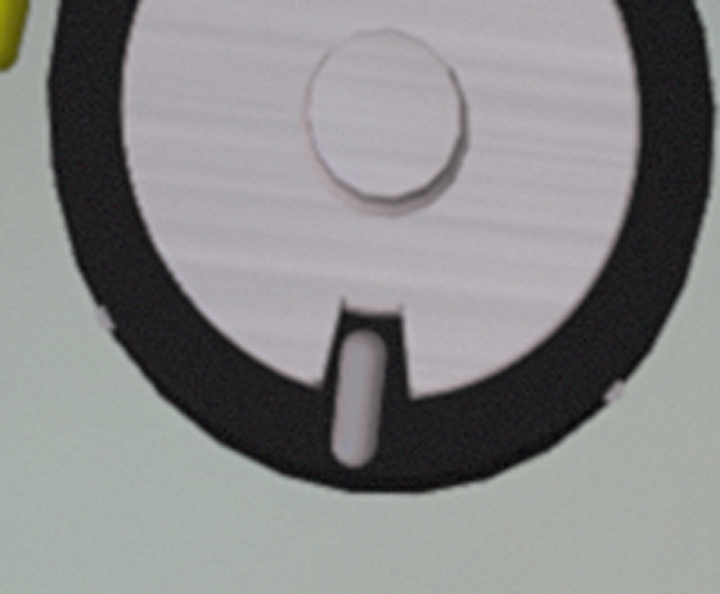

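View pics/s8c.png

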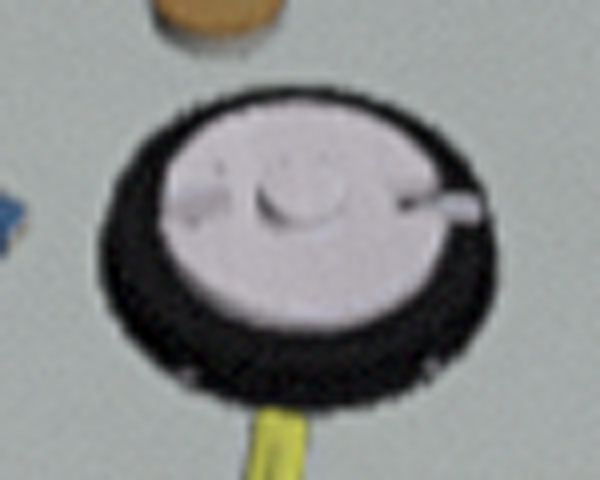

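The wrist view shows the pin lying inside the notch, at about (360,400) in the crop. The scene view shows the cover lower and level. I'll quantify the drop.

```bash
python3 - <<'E'
from h import *
d=manip.snapshot('scene')
a=cv2.cvtColor(cv2.imread('pics/scene0.png'),cv2.COLOR_BGR2GRAY); b=cv2.cvtColor(cv2.imread('pics/s8.png'),cv2.COLOR_BGR2GRAY)
def rim(g,cols):
    o=[]
    for u in cols:
        col=g[200:240,u].astype(float); i=np.argmin(np.diff(cv2.GaussianBlur(col.reshape(-1,1),(1,5),0).ravel())[12:32])+12
        # 50% crossing downwards
        hi=np.median(g[205:215,u]); lo=col.min(); th=(hi+lo)/2
        k=np.where((col[:-1]>=th)&(col[1:]<th)&(np.arange(39)>10))[0][0]
        o.append(200+k+(col[k]-th)/(col[k]-col[k+1]))
    return np.array(o)
cols=range(282,306,3)
print('front rim shift px',np.round(rim(b,cols)-rim(a,cols),2))
for z in (.033,.024,.0285): print(z,[proj(d,np.array([.510,-.0445,0])+[dx,dy,z]) .round(2).tolist() for dx,dy in [(-.02,.05),(.0,0)]])
# wrist scale: cover diameter vs height
from scipy.spatial.transform import Rotation as R
w=manip.snapshot('wrist')
def T(p,q):
    q=np.array(q);M=np.eye(4);M[:3,:3]=R.from_quat(q[[1,2,3,0]]).as_matrix();M[:3,3]=p;return M@np.array(w['tool_from_camera'])
def dia(f,p,q,zs):
    g=cv2.imread('pics/'+f).max(2); Tm=T(p,q)
    br=((g>100)*255).astype(np.uint8); br[165:]=0
    n,l,st,ce=cv2.connectedComponentsWithStats(br,connectivity=4)
    lab=l[40,260]; m=((l==lab)*255).astype(np.uint8); print(st[lab])
    c=cv2.findContours(m,cv2.RETR_EXTERNAL,cv2.CHAIN_APPROX_NONE)[0]; c=max(c,key=cv2.contourArea)
    c=cv2.convexHull(c)[:,0]; c=c[(c[:,1]>40)&(c[:,1]<140)].astype(float)
    for z in zs:
        W=np.array([ray(w,*x,z,Tm)[:2] for x in c]);A=np.c_[2*W,np.ones(len(W))]; x=np.linalg.lstsq(A,(W**2).sum(1),rcond=None)[0]; print(f,z,x[:2],2*np.sqrt(x[2]+x[0]**2+x[1]**2))
dia('w7.png',[0.4505655,-0.1231733,0.19773],[.0015268,.931978,-.361491,.0271734],[.043])
dia('w8.png',[0.426586017051333, -0.14806203433428028, 0.1786808819740632],[0.0026736844974978957, 0.9338489443498885, -0.35588216663054184, 0.035593314290156906],[.034,.0385,.043])
E
```

```text
front rim shift px [2.44 2.13 2.15 2.09 1.95 2.11 2.07 8.25]
0.033 [[287.65, 223.0], [291.97, 210.2]]
0.024 [[287.58, 224.97], [291.89, 212.18]]
0.0285 [[287.62, 223.99], [291.93, 211.19]]
[  189     5   135   147 14751]
w7.png 0.043 [ 0.5093585  -0.04443425] 0.1095251683853589
[  184     0   144   111 12843]
w8.png 0.034 [ 0.50968292 -0.04472446] 0.10935570221758334
w8.png 0.0385 [ 0.50893556 -0.04549972] 0.10762117005411555
w8.png 0.043 [ 0.5081882  -0.04627498] 0.10588663789064098
```

Rim drop is 2.1 px against 1.97 px expected for 9 mm, and the apparent diameter matches the home height. A quick bystander check, then I'll hand in.

```bash
python3 - <<'E'
from h import *
s,d=snap('scene','s9.png')
a=cv2.imread('pics/scene0.png'); b=cv2.imread('pics/s9.png')
for n,lo,hi in [('yellow',(20,120,80),(35,255,255)),('orange',(8,90,80),(18,255,255)),('blue',(100,110,50),(120,255,255))]:
    for im in (a,b):
        m=cv2.inRange(cv2.cvtColor(im,cv2.COLOR_BGR2HSV),lo,hi); r=np.zeros_like(m); r[175:275,240:330]=255; M=cv2.moments(m&r,True); print(n,M['m00'],M['m10']/M['m00'],M['m01']/M['m00'])
print(s['ft_force'],s['time'],s['position']); print(manip.close_job())
E
```

```text
yellow 210.0 287.3952380952381 252.5
yellow 211.0 287.38862559241704 252.0995260663507
orange 103.0 280.9126213592233 182.98058252427185
orange 109.0 281.2477064220183 182.8348623853211
blue 37.0 252.40540540540542 211.7027027027027
blue 37.0 252.40540540540542 211.7027027027027
[ 0.8634688  -0.76166885  0.79219904] 12.95 [ 0.42735093 -0.14657485  0.1781537 ]
the job is handed in; nothing more can be done
None
```

I turned the cover about 49° by its lug with the closed fingertips, in three pushes with a camera check after each of the last two. I then pressed it home on the boss and handed the job in at 13 s of the 51 s allowed; no verdict was reported.

**Alignment:** Before pressing, the notch was within about 1° of the pin. After pressing, the wrist picture shows the pin lying inside the notch.

**Seating:** The rim dropped 2.1 px in the scene view, against about 2.0 px expected for 9 mm. The cover's apparent diameter in the wrist view matches the home height, and it looks level.

**Press force:** The push went further than needed. The wrist read about 72 N vertical with 31 N sideways (about 79 N in all) against the hard stop, where 20 N would have seated it. That is below the 120 N wrist limit.

**Surroundings:** The highlighter, tin and eraser shifted by less than 0.5 px in the scene view. I did not re-measure the mouse and memory stick, but the arm worked well away from them. The arm was clear of everything at hand-in.

**What disagreed:** The lug angle I worked out from the contact position ran 3 to 5° ahead of the camera reading. I used the camera, which is why it took extra pushes. The tool also picked up about 3 to 4° of tilt along the way, so I shifted the press point about 1 cm to keep the contact near the boss centre.

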